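Lock the lot case with the blade key

ROBOT

A 7-joint arm with a two-finger parallel gripper is mounted at the origin on the work surface. World frame = base frame: x ahead of the robot, y to its left, z up, the work surface at z = 0. Lengths are in m, angles in rad, forces in N, time in s.
With the tool pointing down it reaches from about 0.35 to 0.9 m from the base axis. Payload 8.1 kg.
Tool frame: the origin (TCP) lies at the centre of the arm's flange, where the gripper is bolted on; the fingertips stand 178 mm ahead of it and the grasp point (between the pads) lies 159 mm ahead of it; z points along the fingers, y is the direction in which the jaws open and shut (so a half turn about z gives the same grasp; the last joint's range is limited). The gripper opens to 92 mm and grips with 3 to 60 N. Pads are 19 mm wide; open, the fingers measure 130 mm over their backs; the gripper's body (75 mm by 190 mm) begins 47 mm behind the grasp point.
Start: joints at [-1.438, 0.434, 0.025, 1.573, -0.012, 1.134, -0.075], TCP at [0.146, 0.608, 0.405] pointing down, gripper open.
Joint ranges: [-2.62, 2.62], [-0.44, 2.09], [-1.27, 1.32], [0.08, 2.57], [-1.32, 4.46], [0.12, 2], [-2.74, 2.74]. Speed limits (rad/s): [2.22, 2.22, 3.01, 3.01, 3.14, 3.14, 3.14].

INTERFACE

Orientations are given as a rotation vector (axis times angle).
In Python, from cell import arm, get_image, camera_model gives the robot as it stands. The module is installed in compiled form; this text tells all that it offers.
- The arm moves only by the shell command python3 -m pendant 'ROWS' [FORCE]. ROWS is JSON, a list that holds one entry, the list of rows, each a list of 7 numbers: the shift along the tool's x, y, z in mm, then the turn, a rotation vector about the tool's x, y, z in rad, then the closure, from -1 (fully open) to 1 (shut). In form: [[[x, y, z, rx, ry, rz, hand], ...]]. A call has 1 to 20 rows; each row is the pose to reach, as a shift and turn from the pose commanded when the call began, along the tool's axes at that moment; what a row does not reach only later rows make up. A row lasts 1/8 s, in which the tool goes at most 62.5 mm and 10.7 degrees, less where a joint would pass 70% of its speed; a pose out of reach is approached as far as the arm can. A call with a gripper value outside its range is refused whole. The fingers move at their own pace and stop on an object; FORCE is the grip in N (left out, the last holds). Time passes only in rows, so rows that repeat a pose let the fingers close. It gives the time, the measured TCP pose, the force and the opening at its end, in the units of the state.
- arm.observe(): the state, without advancing time (a new reading comes with each control period).
- get_image(name): name is "side" or "top"; returns the picture (400x640x3 uint8, red, green, blue); there is no depth.
- camera_model(name): a dict with "fx", "fy", "cx", "cy" (pixels), "position" and "orientation" of the camera in the world. Camera axes: x right, y down, z forward; pixel columns grow to the right and rows downward; lengths in m; the calibration is good to about 2 mm. A picture is of the moment at which its call begins. camera_model takes no time and is no camera call.
- arm.sign_off(): hands the job in, once; it reports no verdict.
The state is a dict: "clock": time; "joints": joint angles; "dq": joint speeds; "joint_efforts": joint torques, N m; "position": TCP position; "ee_rot": TCP orientation; "force": force on the tool from outside, world axes, zero at the start; "ft_torque": the same for the moment, N m; "width": opening from 0.0 (shut) to 1.0 (fully open).
Only numpy, scipy, OpenCV 4.12 (cv2) and the standard library are available. Lean on these libraries where they do the work, as an engineer would, in place of code of your own. Each camera call takes 0.05 s, during which the arm holds its last target.

TASK

Lock the green lot case: take the orange-handled blade key from its stand, push it into the slot of the brass fastener on the lid, press the fastener in and turn it a quarter turn clockwise until it springs up locked, then put the key back home upright in its stand and let go. Do not disturb the white dish, the carving or the jar.

Things in the scene. Friction and masses are not known exactly. Their poses are not given: they have to be found in the camera images.
- case: Green case fixed to the bench, 200 (x) x 170 (y) mm, lid top 80 mm up. Origin: centre of its underside; z up. In a 74 mm round opening in the lid's middle sits the brass fastener, a 60 mm disc, its face 83 mm above the bench (collar around it 82 mm). On the lid a blue dot marks the +y side (open), a red dot the +x side (locked); the disc's white dot points from blue to red as it is locked.
- lock_face (a point): Middle of the lid opening, at the height of the fastener's face; axes as the case. The fastener floats: its true centre is up to 3.5 mm off this point along each of the case's x and y, to be found by touch. It stays where it is until pushed sideways with about 6 N, then gives way (up to 8 mm from the middle), so it follows the key as it is turned.
- fastener (a joint): Angle (rad), growing clockwise from above; the slot (7.5 mm wide, 10 mm deep, right across the disc through its centre) lies along case x at 0, along case y at pi/2 (locked). Starts at 0 to 0.08, stops at 1.62. An inner lug blocks it from about 0.1 to 1.5 unless pressed in (clear of it from 6 mm); past 1.5 it springs up on release, locked. Own friction 0.15 N m.
- plunger (a joint): How far the fastener is pressed in, in m: 0 up, 0.008 fully in. Spring: 8 N to start moving, 14 N fully in.
- key: Loose blade key, about 160 g. Steel blade 36 mm wide (x), 5 mm thick (y), 30 mm long; above it an orange handle 64 mm wide (x), 12 mm thick (y), from 30 to 92 mm above the blade's tip. Origin: centre of the blade's lower end; z points from blade to handle, up in the stand. Same either way round. Grip it across its thickness.
- stand: Dark wooden block fixed to the bench, 110 x 70 x 40 mm high; origin at the centre of its underside, z up. It holds the key upright: the handle's shoulders rest on its top, the blade is in its slot, key x along stand x.
- stand_hole0 (a point): Centre of the mouth of the stand's slot, on the stand's top (40 mm above the bench). The slot is 46 mm along x, 10 mm along y, 36 mm deep. With the key home, the key's origin is 30 mm below this point.
- dish: White porcelain plate with a bead bracelet on it, 150 mm across, fixed; bystander. Origin under its centre.
- carving: Dark turned wood carving, 68 mm across, 84 mm high, loose; bystander. Origin: centre of its underside.
- polish: Amber glass jar, 60 mm across, 85 mm high, loose; bystander. Origin: centre of its underside.
Mind the look-alikes: they are no part of the job. Of the things that look like the key, the smallest one is meant.

How it is judged:
On the way, in this order (a step that is already met when the one before it is completed fails the run):
1. the key's blade is down in the slot (tip more than 11 mm below the face's rest height, within 20 mm of the middle) and presses the fastener in by more than 3 mm (value of joint plunger above 0.003 m and z of key in the frame of lock_face below -0.011 m and horizontal distance between key and lock_face below 0.02 m), for 0.1 s.
2. the fastener is turned past 1.45 rad with the blade still in the slot (tip more than 6 mm below the face's rest height) (value of joint fastener above 1.45 rad and z of key in the frame of lock_face below -0.006 m and horizontal distance between key and lock_face below 0.02 m), for 0.1 s.
At the end, for the whole second after the job is handed in: The fastener stands turned past 1.45 rad and is sprung up (pressed in less than 1.5 mm); the key stands at rest in the stand's slot, its tip at least 26 mm below the stand's top, within 8 mm of the slot's middle, upright within 0.12 rad (value of joint fastener above 1.45 rad and value of joint plunger below 0.0015 m and horizontal distance between key and stand_hole0 below 0.008 m and z of key in the frame of stand_hole0 below -0.026 m and angle between key's own z axis and vertical below 0.12 rad and linear speed of key below 0.02 m/s); the robot touches nothing.
It fails at once if the carving or the jar is moved more than 20 mm or tipped, or the dish is pushed with more than 5 N (distance of any of carving, polish from where it was at the start of the episode above 0.02 m or angle between any of carving, polish's own z axis and vertical above 0.3 rad or contact force between dish and anything else above 5 N).
It also fails if it takes over 61 s, if anything falls off the work surface, if the arm or the gripper's body presses on something with over 40 N, if the wrist force passes 120 N, or if a joint passes its speed limit or range.

## Working session

There is one attempt and no reset: what is moved stays moved. The work goes in short steps, Python scripts to look and compute and a shell command to move; the robot and the scene stay as the last step left them, time stands still between calls to the robot, and variables do not carry over. Pictures are saved under pics/ and viewed, and the job is handed in when it is done.

```bash
mkdir -p pics; python3 - <<'E'
from cell import arm,get_image,camera_model
import cv2
print(arm.observe())
for n in("side","top"):
    print(n,camera_model(n))
    cv2.imwrite(f"pics/{n}0.png",get_image(n)[:,:,::-1])
E
```

```text
{'clock': 0.0, 'joints': array([-1.43759246,  0.43523255,  0.02495699,  1.57411336, -0.01160908,
        1.13402222, -0.0751211 ]), 'dq': array([ 6.03634826e-04, -1.81924695e-05, -1.30744792e-04, -8.78861409e-04,
        1.82359122e-03,  1.51528906e-03, -2.94362103e-05]), 'joint_efforts': array([-3.93989612e-04, -6.67871261e+01,  9.84526277e-01, -3.14455390e+01,
       -6.07515872e-02,  4.29913437e-02,  1.66716259e-04]), 'position': array([0.14598116, 0.60746291, 0.40393233]), 'ee_rot': array([-3.69660625e-01, -3.11970755e+00,  2.55942241e-03]), 'force': array([-0.34537074,  0.25172198,  0.20854845]), 'ft_torque': array([0.06539954, 0.05449458, 0.00069397]), 'width': 1.001058733440413}
side {'fx': 368.85576072772113, 'fy': 368.85576072772113, 'cx': 315.783624480063, 'cy': 202.73348734558147, 'position': array([ 0.40700803, -0.68606237,  0.65322677]), 'orientation': array([-2.21353904,  0.3160586 , -0.13101498])}
top {'fx': 379.8606888707217, 'fy': 379.8606888707217, 'cx': 324.83650677571103, 'cy': 197.96342941168618, 'position': array([0.34124259, 0.0037912 , 1.28920674]), 'orientation': array([-2.13410911,  2.09827751, -0.19964748])}
```

View pics/side0.png

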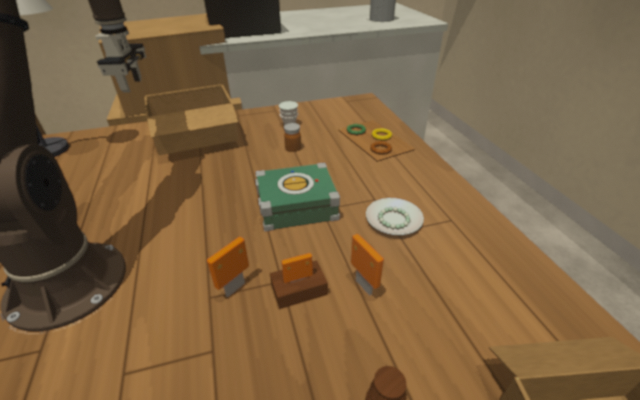

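View pics/top0.png

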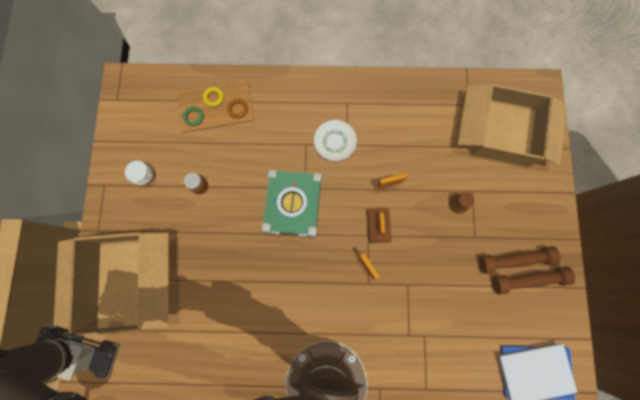

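Side view: there are three orange-handled candidates, at (229,262), (297,267) and (367,262). In the top view they are at (369,264), (382,222) and (391,180). The middle one is the smallest and sits in the dark wooden block. The case is at (292,203) in the top view, the dish at (335,140), the jar at about (195,182) and the carving at (461,201). I'll check with close crops.

```bash
python3 - <<'E'
import cv2,numpy as np
t=cv2.imread("pics/top0.png");s=cv2.imread("pics/side0.png")
a=cv2.resize(t[160:285,250:410],None,fx=5,fy=5,interpolation=cv2.INTER_CUBIC)[:600]
b=cv2.resize(s[225:310,200:390],None,fx=4,fy=4,interpolation=cv2.INTER_CUBIC)
c=cv2.resize(s[155:230,245:350],None,fx=6,fy=6,interpolation=cv2.INTER_CUBIC)
cv2.imwrite("pics/ct.png",a);cv2.imwrite("pics/cs.png",b);cv2.imwrite("pics/cc.png",c)
E
```

```text
(no output)
```

View pics/ct.png

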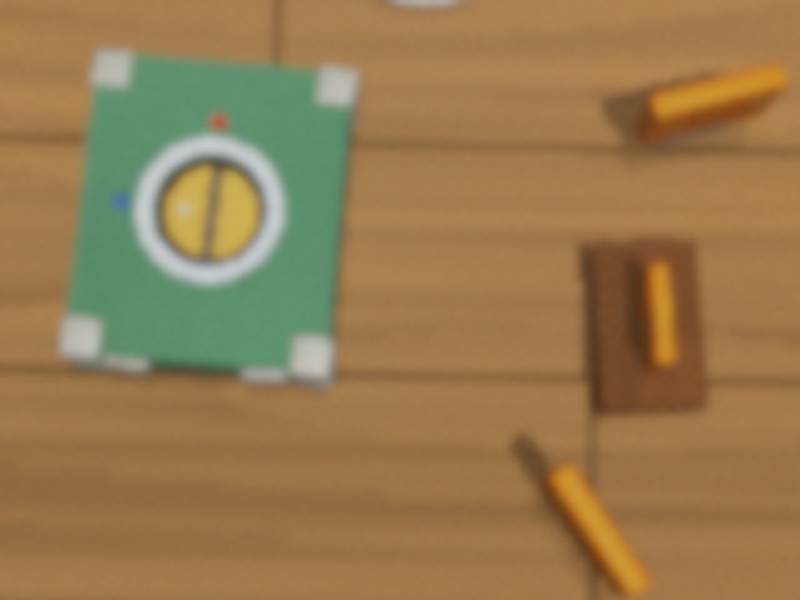

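View pics/cs.png

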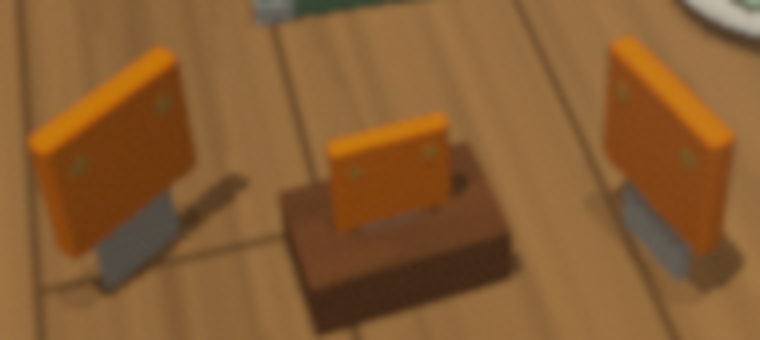

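View pics/cc.png

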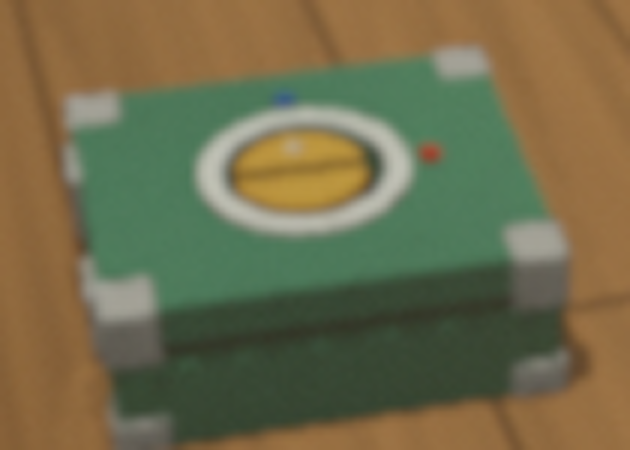

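The crops confirm the choice. The middle orange key at side (297,267) and top (382,222) is smaller and stands in the dark wooden block. The other two are larger and stand free. The disc's slot runs roughly along the red-dot direction, and the white dot is towards blue. Next I'll measure.

```bash
cat > h.py <<'E'
import cv2,numpy as np
from scipy.spatial.transform import Rotation as R
from cell import arm,get_image,camera_model
def ray(n,uv):
    m=camera_model(n);uv=np.atleast_2d(np.asarray(uv,float))
    d=np.c_[(uv[:,0]-m['cx'])/m['fx'],(uv[:,1]-m['cy'])/m['fy'],np.ones(len(uv))]
    return np.array(m['position']),d@R.from_rotvec(m['orientation']).as_matrix().T
def plane(n,uv,z):
    o,d=ray(n,uv); return o+d*((z-o[2])/d[:,2])[:,None]
def proj(n,p):
    m=camera_model(n);q=(np.atleast_2d(p)-m['position'])@R.from_rotvec(m['orientation']).as_matrix()
    return np.c_[q[:,0]/q[:,2]*m['fx']+m['cx'],q[:,1]/q[:,2]*m['fy']+m['cy']]
def blob(bgr,lo,hi,roi,k=None):
    x0,y0,x1,y1=roi
    hsv=cv2.cvtColor(bgr[y0:y1,x0:x1],cv2.COLOR_BGR2HSV)
    m=cv2.inRange(hsv,lo,hi)
    n,l,s,c=cv2.connectedComponentsWithStats(m)
    i=1+np.argmax(s[1:,4]); mm=(l==i).astype(np.uint8)
    cnt=max(cv2.findContours(mm,0,cv2.CHAIN_APPROX_NONE)[0],key=len)[:,0,:]+[x0,y0]
    return c[i]+[x0,y0],s[i,4],cnt.astype(float),mm
E
python3 - <<'E'
from h import *
t=cv2.imread("pics/top0.png");s=cv2.imread("pics/side0.png")
for n,im,rk,rc,rs in(("top",t,(372,205,392,240),(258,160,330,245),(362,200,398,248)),("side",s,(278,245,318,285),(245,155,350,235),(260,240,340,310))):
    hsv=cv2.cvtColor(im,cv2.COLOR_BGR2HSV)
    c,a,cnt,_=blob(im,(8,190,130) if n=="top" else (5,180,190),(25,255,255),rk); 
    w=plane(n,cnt,0.102)[:,:2]; r=cv2.minAreaRect((w*1000).astype(np.float32)); print(n,"key",c,a,plane(n,c,.102)*1000,r)
    c,a,cnt,_=blob(im,(65,70,90),(90,255,255),rc)
    w=plane(n,cnt,0.08)[:,:2]; r=cv2.minAreaRect((w*1000).astype(np.float32)); print(n,"lid",c,a,r)
    c,a,cnt,_=blob(im,(18,120,150),(32,255,255),rc)
    h=cv2.convexHull(cnt.astype(np.float32)); w=plane(n,h[:,0],0.083)[:,:2]*1000; e=cv2.minEnclosingCircle(w.astype(np.float32)); print(n,"disc",c,a,e,w.min(0),w.max(0))
    c,a,cnt,_=blob(im,(0,0,170),(180,45,255),(270,175,312,225) if n=="top" else (270,165,318,200))
    w=plane(n,cnt,0.082)[:,:2]*1000; print(n,"collar",c,a,cv2.fitEllipse(w.astype(np.float32)))
    c,a,cnt,_=blob(im,(0,60,30),(20,255,120),rs) 
    w=plane(n,cnt,0.04)[:,:2]*1000; print(n,"stand",c,a,cv2.minAreaRect(w.astype(np.float32)))
    for nm,lo,hi in(("red",(0,150,120),(6,255,255)),("blue",(100,120,90),(125,255,255))):
        try: c,a,_,_=blob(im,lo,hi,rc); print(nm,c,a,plane(n,c,.08)*1000)
        except Exception as ex: print(nm,ex)
E
```

```text
top key [381.77669903 222.74757282] 103 [[ 498.70850802 -166.7223606   102.        ]] ((498.1863098144531, -166.9330291748047), (63.37068557739258, 16.168851852416992), 3.3230180740356445)
top lid [292.09899947 203.33965245] 1899 ((563.1522216796875, 120.25263977050781), (162.54257202148438, 195.9864044189453), 86.1129379272461)
top disc [296.35 202.5 ] 120 ((562.4637451171875, 111.45059204101562), 28.26321029663086) [534.47512048  90.41914185] [590.45235914 119.04249923]
top collar [291.60553633 201.4083045 ] 289 ((566.2498168945312, 121.43017578125), (94.24542999267578, 95.0977554321289), 41.27125930786133)
top stand [372.77239709 225.7094431 ] 413 ((498.33837890625, -147.27880859375), (112.85980224609375, 52.38533020019531), 9.258378028869629)
red attempt to get argmax of an empty sequence
blue [273.5 200. ] 2 [[570.00754747 180.13436361  80.        ]]
side key [296.17647059 258.01960784] 51 [[ 502.0557154  -167.82383025  102.        ]] ((502.029296875, -167.6588897705078), (56.39917755126953, 5.2824835777282715), 4.039194583892822)
side lid [294.39709596 186.63762626] 1584 ((566.13037109375, 119.2520751953125), (163.17628479003906, 194.9144744873047), 86.21411895751953)
side disc [294.77990431 183.19138756] 209 ((565.639404296875, 121.4630126953125), 30.205028533935547) [537.5625215   91.32513642] [593.24921309 151.45818263]
side collar [294.85142857 183.16571429] 175 ((567.7142944335938, 124.39361572265625), (88.8619155883789, 92.14228820800781), 70.18326568603516)
side stand [297.93720096 286.5687799 ] 1672 ((488.6374206542969, -133.2232666015625), (130.4673309326172, 203.2263641357422), 8.987525939941406)
red [316. 180.] 1 [[625.74374082 121.92518246  80.        ]]
blue [292. 171.] 1 [[572.75495291 185.69990858  80.        ]]
```

```bash
python3 - <<'E'
from h import *
t=cv2.imread("pics/top0.png");s=cv2.imread("pics/side0.png")
for n,im,c0 in(("top",t,(292,203)),("side",s,(295,183.5))):
    # rectify lid face z=.083 metric, 4 px/mm? 0.25mm grid
    g=np.arange(-110,110.5,.5); X,Y=np.meshgrid(565+g,120+g,indexing='ij')
    P=np.c_[X.ravel(),Y.ravel(),np.full(X.size,83.)]/1000
    uv=proj(n,P).astype(np.float32).reshape(X.shape+(2,))
    rec=cv2.remap(im,uv[...,0],uv[...,1],cv2.INTER_CUBIC)
    cv2.imwrite(f"pics/rec_{n}.png",cv2.flip(rec,-1))
    gr=rec.min(2) *0+cv2.cvtColor(rec,cv2.COLOR_BGR2GRAY)
    # slot: for x rows within +-22 of 565, darkest weighted y within +-7 of 121
    xs=[];ys=[]
    for xo in np.arange(-21,21.5,1.):
        i=np.argmin(abs(g-xo)); row=gr[i].astype(float)
        ctr=1.5-0.1*xo
        j=np.where(abs(g-ctr)<8)[0]; w=np.clip(np.median(row[j])-row[j],0,None)
        xs.append(565+xo);ys.append(120+(w*g[j]).sum()/w.sum())
    p=np.polyfit(np.array(xs)-565,ys,1); r=np.array(ys)-np.polyval(p,np.array(xs)-565)
    print(n,"slot y at x=565:",p[1],"angle deg",np.degrees(np.arctan(p[0])),"rms",r.std())
    hsv=cv2.cvtColor(rec,cv2.COLOR_BGR2HSV).astype(int)
    b=rec.astype(int)
    for nm,sc in(("red",np.clip(b[...,2]-b[...,1]-60,0,None)*(np.hypot(X-565,Y-120)>38)*(np.hypot(X-565,Y-120)<75)),("blue",np.clip(b[...,0]-b[...,1]-5,0,None)*(np.hypot(X-565,Y-120)>38)*(np.hypot(X-565,Y-120)<75))):
        print(nm,sc.sum(),(sc*X).sum()/sc.sum(),(sc*Y).sum()/sc.sum())
    wh=((hsv[...,1]<60)&(hsv[...,2]>150)&(np.hypot(X-565,Y-120)<55)).astype(np.uint8)
    cn=max(cv2.findContours(wh,0,1)[0],key=cv2.contourArea); print("collar",cv2.fitEllipse(cn)[0][::-1]*np.array(.5)+[455,10],np.array(cv2.fitEllipse(cn)[1])/2)
    ye=((hsv[...,0]>14)&(hsv[...,0]<34)&(hsv[...,1]>90)&(hsv[...,2]>110)&(np.hypot(X-565,Y-120)<45)).astype(np.uint8)
    ye=cv2.morphologyEx(ye,cv2.MORPH_CLOSE,np.ones((25,25)))
    cn=max(cv2.findContours(ye,0,1)[0],key=cv2.contourArea); e=cv2.fitEllipse(cn); print("disc",np.array(e[0][::-1])*.5+[455,10],np.array(e[1])/2)
    # stand top z=.04
    g2=np.arange(-80,80.5,.5); X2,Y2=np.meshgrid(500+g2,-160+g2,indexing='ij')
    P=np.c_[X2.ravel(),Y2.ravel(),np.full(X2.size,40.)]/1000
    uv=proj(n,P).astype(np.float32).reshape(X2.shape+(2,))
    cv2.imwrite(f"pics/rst_{n}.png",cv2.flip(cv2.remap(im,uv[...,0],uv[...,1],cv2.INTER_CUBIC),-1))
a=[cv2.imread(f"pics/{f}.png") for f in("rec_top","rec_side","rst_top","rst_side")]
a=[cv2.resize(x,(390,290)) if 0 else cv2.resize(x,(300,300)) for x in a]
cv2.imwrite("pics/rec.png",np.vstack([np.hstack(a[:2]),np.hstack(a[2:])]))
E
```

```text
top slot y at x=565: 119.7561254557778 angle deg -5.415769638241354 rms 0.14548456954823144
red 863 623.6187717265353 117.28794901506373
blue 4989 569.7837241932251 178.99899779514934
collar [565.94428253 121.41918945] [101.83659363 102.08972931]
disc [564.72779083 120.7241745 ] [63.05408096 64.37564087]
side slot y at x=565: 122.49128878740956 angle deg -4.870374703777753 rms 0.31998314578250203
red 1609 625.1687383467993 117.57955251709136
blue 4401 571.4519427402863 180.38252669847762
collar [567.75366211 123.2495575 ] [97.10638428 99.04625702]
disc [565.78796387 121.43757629] [62.51464081 65.11039734]
```

View pics/rec.png

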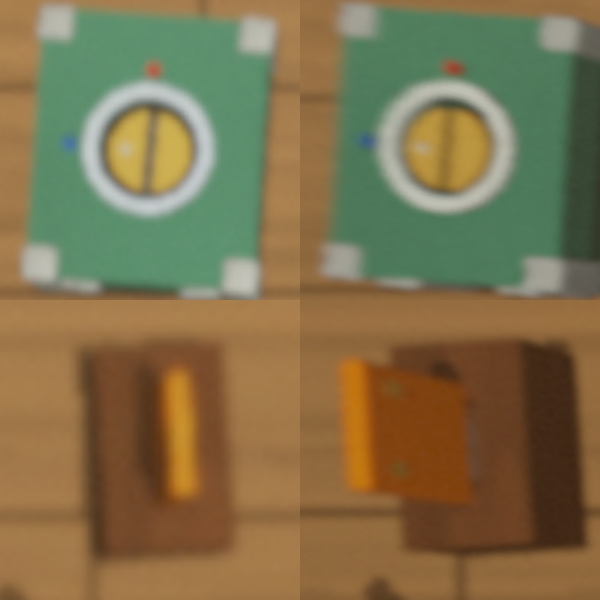

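The rectified views show the case turned by about -4°, with its slot at about -5° and y≈121 at x=565. The stand's centre is near (501.5,-166) with yaw about 3.6°, and the key is near (500,-167). Next I'll plan the reach.

```bash
cat >> h.py <<'E'
def go(x,y,z,yaw):
    "target TCP (mm), tool pointing down, tool y axis at yaw+90 deg in world"
    o=arm.observe(); Rc=R.from_rotvec(o['ee_rot'])
    a=np.radians(yaw); xt=[-np.cos(a),-np.sin(a),0]; yt=[-np.sin(a),np.cos(a),0]
    Rt=R.from_matrix(np.c_[xt,yt,[0,0,-1]])
    d=Rc.inv().apply(np.array([x,y,z])-o['position']*1000)
    r=(Rc.inv()*Rt).as_rotvec()
    print("shift",d.round(1),"rot",r.round(4)); return d,r
def st():
    o=arm.observe(); Rc=R.from_rotvec(o['ee_rot']); m=Rc.as_matrix()
    print("t",round(o['clock'],2),"pos",(o['position']*1000).round(1),"yaw",np.degrees(np.arctan2(-m[0,1],m[1,1])).round(2),"tilt",m[:2,2].round(4),"F",o['force'].round(1),"T",o['ft_torque'].round(2),"w",round(o['width']*92,1),"q",o['joints'].round(2))
E
python3 - <<'E'
from h import *
st(); go(500,-167,360,3.6)
E
```

```text
t 0.1 pos [146.  607.5 404. ] yaw -13.51 tilt [-0.0002 -0.0014] F [-0.6  0.3 -0.6] T [-0.    0.04 -0.01] w 92.3 q [-1.44  0.44  0.02  1.57 -0.01  1.13 -0.08]
shift [-525.2 -670.3   45. ] rot [-1.500e-03 -1.000e-04 -2.986e-01]
```

```bash
python3 -m pendant '[[[-33,-42,2,0,0,-0.02,-1],[-66,-84,4,0,0,-0.04,-1],[-99,-126,6,0,0,-0.06,-1],[-132,-168,9,0,0,-0.08,-1],[-165,-210,12,0,0,-0.1,-1],[-198,-252,15,0,0,-0.12,-1],[-231,-294,18,0,0,-0.14,-1],[-264,-336,21,0,0,-0.16,-1]]]' && python3 -c "
from h import *;st();go(500,-167,360,3.6)"
```

```text
clock: 1.1
position: [0.3246, 0.2175, 0.3836]
ee_rot: [0.118, 3.139, 0.0]
force: [1.2, -0.1, -0.2]
width: 0.999
t 1.1 pos [324.6 217.5 383.6] yaw -4.3 tilt [0.     0.0001] F [ 1.2 -0.1 -0.2] T [ 0.06 -0.06  0.04] w 91.9 q [-0.91  0.07  0.19  2.14 -0.02  0.94  0.79]
shift [-203.8 -370.3   23.6] rot [ 1.00e-04  0.00e+00 -1.38e-01]
```

```bash
python3 -m pendant '[[[-25,-46,3,0,0,-0.017,-1],[-50,-92,6,0,0,-0.034,-1],[-76,-138,9,0,0,-0.05,-1],[-102,-185,12,0,0,-0.07,-1],[-128,-231,15,0,0,-0.09,-1],[-153,-277,18,0,0,-0.1,-1],[-178,-323,21,0,0,-0.12,-1],[-204,-370,23.6,0,0,-0.138,-1],[-204,-370,23.6,0,0,-0.138,-1],[-204,-370,23.6,0,0,-0.138,-1]]]' && python3 -c "
from h import *;st();go(500,-167,234,3.6)
cv2.imwrite('pics/s1.png',get_image('side')[200:320,180:400,::-1].repeat(3,0).repeat(3,1))"
```

```text
clock: 2.35
position: [0.4993, -0.1648, 0.3596]
ee_rot: [0.097, -3.139, -0.001]
force: [0.4, -0.3, -0.5]
width: 0.999
t 2.35 pos [ 499.3 -164.8  359.6] yaw 3.53 tilt [-0.0013  0.0006] F [ 0.4 -0.3 -0.5] T [ 0.05 -0.    0.01] w 91.9 q [-0.19  0.34  0.53  1.9  -0.21  0.95  2.07]
shift [ -0.8  -2.4 125.6] rot [ 0.0007 -0.0013 -0.0012]
```

View pics/s1.png

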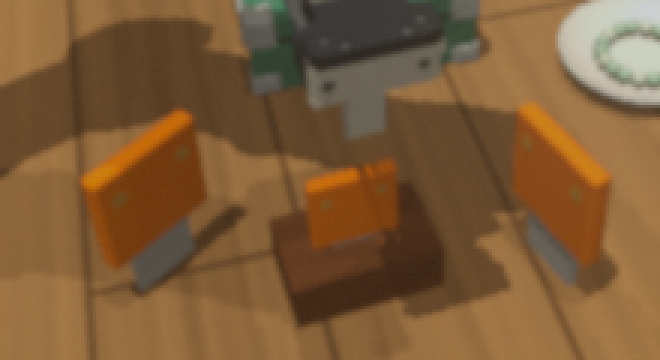

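```bash
python3 -c "
from h import *
print(proj('side',[[.499-0.055*0.06*0+.003,-.165-.050,.182],[.512,-.165-.05,.182]]))
print(proj('side',[[.500,-.167,.102],[.4,-.167,.102]]))"
python3 -m pendant '[[[-1,-2,40,0,0,0,-1],[-1,-2,80,0,0,0,-1],[-1,-2,110,0,0,0,-1],[-1,-2.4,125,0,0,0,-1],[-1,-2.4,125,0,0,0,-1]]]' && python3 -c "
from h import *;st()
cv2.imwrite('pics/s2.png',get_image('side')[200:320,180:400,::-1].repeat(3,0).repeat(3,1))
cv2.imwrite('pics/t2.png',get_image('top')[150:290,300:440,::-1].repeat(4,0).repeat(4,1))"
```

```text
[[299.97735743 245.55016754]
 [305.32286126 244.42826255]]
[[295.10365276 257.94844151]
 [246.09755698 268.55095235]]
clock: 3.02
position: [0.5006, -0.1666, 0.2348]
ee_rot: [0.099, -3.139, -0.001]
force: [-0.3, -0.2, 0.3]
width: 1.002
t 3.02 pos [ 500.6 -166.6  234.8] yaw 3.63 tilt [-0.0013  0.0006] F [-0.3 -0.2  0.3] T [ 0.01 -0.03 -0.01] w 92.2 q [-0.1   0.52  0.44  2.02 -0.34  0.68  2.19]
```

View pics/s2.png

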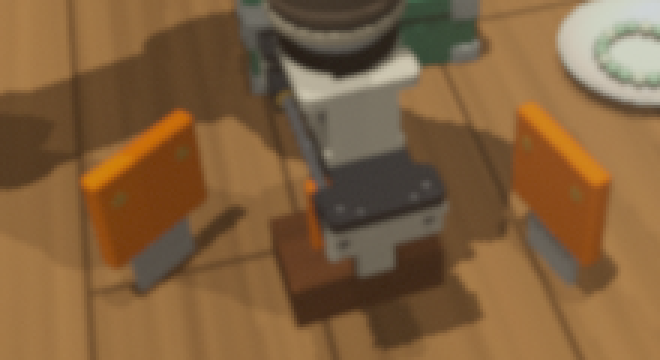

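View pics/t2.png

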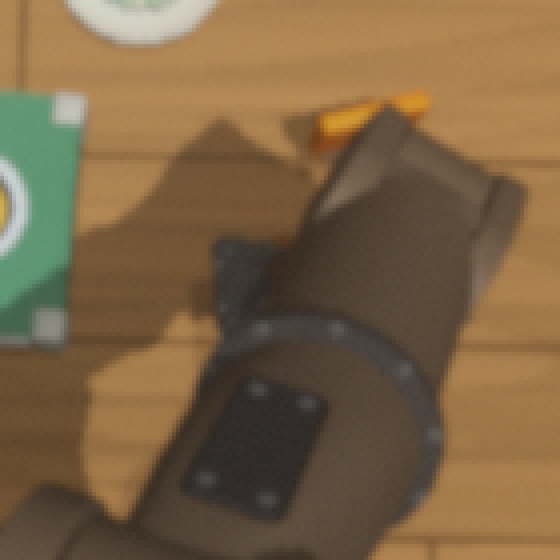

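The side view shows the near finger at about (305,290), in front of the key's handle, with the jaws straddling it at y. I'll close now.

```bash
python3 -m pendant '[[[0,0,0,0,0,0,0],[0,0,0,0,0,0,0.6],[0,0,0,0,0,0,1],[0,0,0,0,0,0,1],[0,0,0,0,0,0,1],[0,0,0,0,0,0,1],[0,0,0,0,0,0,1],[0,0,0,0,0,0,1]]]' 10 && python3 -c "
from h import *;st()"
```

```text
clock: 4.12
position: [0.5007, -0.1674, 0.2351]
ee_rot: [0.097, -3.14, -0.0]
force: [-0.3, -0.4, 0.3]
width: 0.178
t 4.12 pos [ 500.7 -167.4  235.1] yaw 3.56 tilt [-0.0001  0.    ] F [-0.3 -0.4  0.3] T [ 0.08 -0.01 -0.03] w 16.4 q [-0.1   0.52  0.44  2.02 -0.34  0.68  2.19]
```

```bash
python3 -m pendant '[[[0,0,0,0,0,0,1],[0,0,0,0,0,0,1],[0,0,0,0,0,0,1]]]' 60 && python3 -c "
from h import *;st()"
```

```text
clock: 4.5
position: [0.5007, -0.1674, 0.2351]
ee_rot: [0.098, -3.14, 0.0]
force: [0.2, 0.2, -0.7]
width: 0.127
t 4.5 pos [ 500.7 -167.4  235.1] yaw 3.56 tilt [-0. -0.] F [ 0.2  0.2 -0.7] T [-0.1   0.    0.03] w 11.7 q [-0.1   0.52  0.44  2.02 -0.34  0.68  2.19]
```

The key is gripped at 11.7 mm opening with no side load. I'll lift it and look.

```bash
python3 -m pendant '[[[0,0,-10,0,0,0,1],[0,0,-30,0,0,0,1],[0,0,-60,0,0,0,1],[0,0,-90,0,0,0,1],[0,0,-110,0,0,0,1],[0,0,-110,0,0,0,1]]]' && python3 -c "
from h import *;st();go(566,121,340,-5)
cv2.imwrite('pics/s3.png',get_image('side')[160:320,180:400,::-1].repeat(3,0).repeat(3,1))"
```

```text
clock: 5.25
position: [0.501, -0.1676, 0.3467]
ee_rot: [-0.098, 3.137, -0.001]
force: [0.6, -1.0, -2.8]
width: 0.128
t 5.25 pos [ 501.  -167.6  346.7] yaw 3.56 tilt [ 0.0031 -0.0003] F [ 0.6 -1.  -2.8] T [-0.05  0.03 -0.  ] w 11.8 q [-0.18  0.36  0.53  1.92 -0.23  0.92  2.09]
shift [-82.8 284.    6.8] rot [-0.0002  0.0031  0.1494]
```

View pics/s3.png

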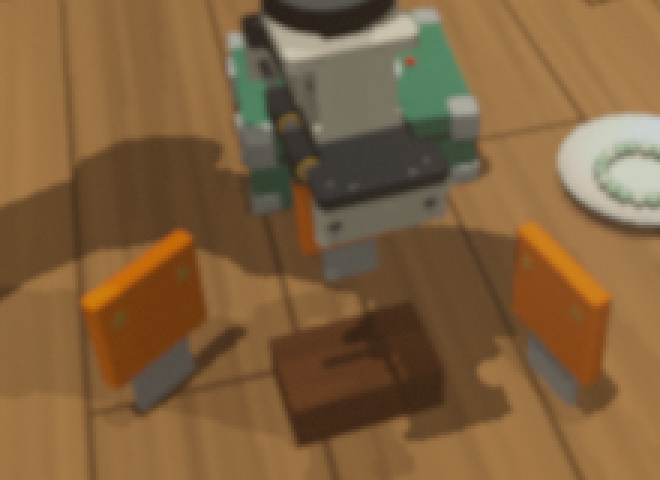

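The key is lifted straight, with its blade at about (296,245), and the stand slot is empty. I'll move above the fastener.

```bash
python3 -m pendant '[[[-12,40,0,0,0,0.02,1],[-24,81,0,0,0,0.04,1],[-36,122,0,0,0,0.06,1],[-48,163,0,0,0,0.085,1],[-60,204,1,0,0,0.11,1],[-72,245,3,0,0.001,0.13,1],[-80,275,5,0,0.002,0.145,1],[-82.8,284,6.8,0,0.003,0.149,1],[-82.8,284,6.8,0,0.003,0.149,1],[-82.8,284,6.8,0,0.003,0.149,1]]]' && python3 -c "
from h import *;st();go(566,121,318,-5)
cv2.imwrite('pics/s4.png',get_image('side')[120:250,220:380,::-1].repeat(4,0).repeat(4,1))"
```

```text
clock: 6.55
position: [0.5655, 0.1194, 0.3381]
ee_rot: [-0.139, -3.135, 0.002]
force: [-0.3, 0.2, -2.0]
width: 0.13
t 6.55 pos [565.5 119.4 338.1] yaw -5.09 tilt [-0.0035 -0.0008] F [-0.3  0.2 -2. ] T [-0.05 -0.04  0.04] w 11.9 q [-0.66  0.45  0.5   1.8  -0.26  0.96  1.43]
shift [-0.4  1.6 20.1] rot [-0.0011 -0.0034 -0.0016]
```

View pics/s4.png

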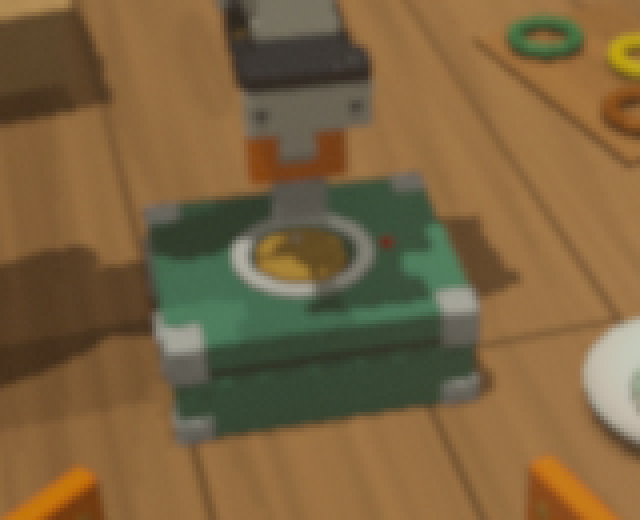

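The blade hangs centred in the jaws above the disc, handle about (294,160) and blade about (295,170) in full side-image pixels. I'll descend to just above the face.

```bash
python3 -m pendant '[[[-0.4,1.6,10,-0.001,-0.003,-0.001,1],[-0.4,1.6,20,-0.001,-0.003,-0.001,1],[-0.4,1.6,26,-0.001,-0.003,-0.001,1],[-0.4,1.6,27.5,-0.001,-0.003,-0.001,1],[-0.4,1.6,27.5,-0.001,-0.003,-0.001,1]]]' && python3 -c "
from h import *;st();go(566,121,309,-5)"
```

```text
clock: 7.22
position: [0.5662, 0.1227, 0.3108]
ee_rot: [0.135, 3.139, 0.001]
force: [-0.2, 0.3, -2.3]
width: 0.129
t 7.22 pos [566.2 122.7 310.8] yaw -4.92 tilt [0.     0.0007] F [-0.2  0.3 -2.3] T [ 0.03 -0.01 -0.03] w 11.9 q [-0.65  0.48  0.48  1.83 -0.28  0.9   1.45]
shift [ 0.1 -1.7  1.8] rot [ 0.0007 -0.      0.0014]
```

```bash
python3 -m pendant '[[[0,-1.7,1,0,0,0,1],[0,-1.7,2.5,0,0,0,1],[0,-1.7,3.5,0,0,0,1],[0,-1.7,4,0,0,0,1]]]' && python3 -c "
from h import *;st()"
```

```text
clock: 7.72
position: [0.566, 0.121, 0.3068]
ee_rot: [0.135, 3.139, 0.001]
force: [-1.3, -0.6, -0.8]
width: 0.132
t 7.72 pos [566.  121.  306.8] yaw -4.92 tilt [0.0001 0.0008] F [-1.3 -0.6 -0.8] T [-0.08  0.   -0.01] w 12.1 q [-0.64  0.49  0.48  1.83 -0.28  0.89  1.46]
```

```bash
python3 -m pendant '[[[0,0,1.5,0,0,0,1],[0,0,3,0,0,0,1]]]' && python3 -c "
from h import *;st()"
```

```text
clock: 7.98
position: [0.566, 0.121, 0.3038]
ee_rot: [0.135, 3.139, 0.001]
force: [-1.1, -0.4, -1.7]
width: 0.127
t 7.97 pos [566.  121.  303.8] yaw -4.92 tilt [0.0001 0.0008] F [-1.1 -0.4 -1.7] T [-0.07 -0.06 -0.  ] w 11.7 q [-0.64  0.49  0.48  1.84 -0.29  0.88  1.46]
```

The tip is 4 mm below the face with no load, so it went into the slot. I'll continue down.

```bash
python3 -m pendant '[[[0,0,2,0,0,0,1],[0,0,4,0,0,0,1],[0,0,6,0,0,0,1],[0,0,7.5,0,0,0,1]]]' && python3 -c "
from h import *;st()"
```

```text
clock: 8.48
position: [0.5661, 0.121, 0.2967]
ee_rot: [0.135, 3.138, 0.002]
force: [-2.6, -0.6, 6.5]
width: 0.128
t 8.47 pos [566.1 121.  296.7] yaw -4.92 tilt [0.0003 0.0012] F [-2.6 -0.6  6.5] T [-0.14  0.7  -0.07] w 11.8 q [-0.64  0.5   0.47  1.84 -0.29  0.87  1.46]
```

```bash
python3 -m pendant '[[[0,0,2,0,0,0,1],[0,0,4,0,0,0,1],[0,0,6,0,0,0,1],[0,0,6.5,0,0,0,1],[0,0,6.5,0,0,0,1]]]' && python3 -c "
from h import *;st()"
```

```text
clock: 9.1
position: [0.5661, 0.1209, 0.2908]
ee_rot: [0.135, 3.138, 0.002]
force: [-3.8, -1.0, 11.2]
width: 0.128
t 9.1 pos [566.1 120.9 290.8] yaw -4.93 tilt [0.0005 0.0015] F [-3.8 -1.  11.2] T [-0.22  1.05  0.02] w 11.7 q [-0.63  0.51  0.47  1.85 -0.3   0.86  1.47]
```

Plunger is pressed about 7 mm (13 N net, depth matches). I'll turn clockwise, in portions.

```bash
python3 -m pendant '[[[0,0,0.5,0,0,0.04,1],[0,0,0.5,0,0,0.1,1],[0,0,0.5,0,0,0.18,1],[0,0,0.5,0,0,0.26,1],[0,0,0.5,0,0,0.34,1],[0,0,0.5,0,0,0.42,1],[0,0,0.5,0,0,0.5,1]]]' && python3 -c "
from h import *;st()
cv2.imwrite('pics/s5.png',get_image('side')[120:250,220:380,::-1].repeat(4,0).repeat(4,1))"
```

```text
clock: 9.98
position: [0.566, 0.1199, 0.2903]
ee_rot: [0.912, 3.006, 0.0]
force: [-4.4, -4.9, 11.7]
width: 0.126
t 9.97 pos [566.  119.9 290.3] yaw -33.75 tilt [0.0002 0.0001] F [-4.4 -4.9 11.7] T [-1.21  1.21  0.26] w 11.6 q [-0.72  0.53  0.61  1.86 -0.39  0.87  1.06]
```

View pics/s5.png

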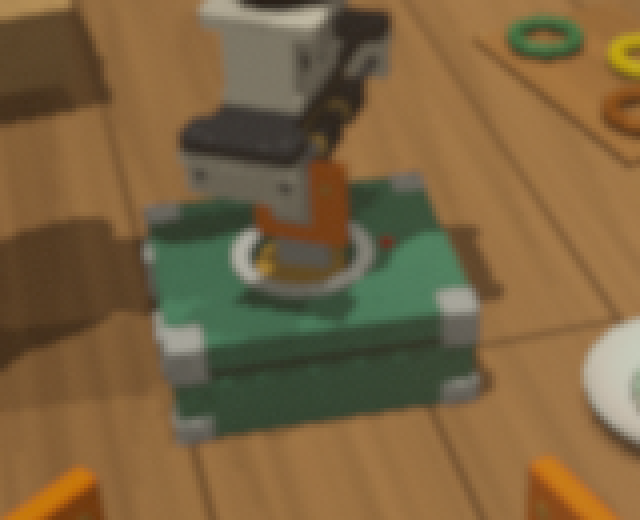

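The side view shows the key turned with the disc, blade seated at about (296,183). Torque is 0.26 N m and the side load moderate. I'll continue with a slight sideways relief.

```bash
python3 -m pendant '[[[0,-0.5,0,0,0,0.08,1],[0,-1,0,0,0,0.16,1],[0,-1,0,0,0,0.24,1],[0,-1,0,0,0,0.32,1],[0,-1,0,0,0,0.4,1],[0,-1,0,0,0,0.48,1],[0,-1,0,0,0,0.56,1]]]' && python3 -c "
from h import *;st()"
```

```text
clock: 10.9
position: [0.5655, 0.1191, 0.2903]
ee_rot: [1.707, 2.637, 0.001]
force: [-4.9, -4.1, 11.8]
width: 0.129
t 10.9 pos [565.5 119.1 290.3] yaw -65.83 tilt [0.0002 0.0002] F [-4.9 -4.1 11.8] T [-1.17  1.25  0.22] w 11.9 q [-0.82  0.57  0.77  1.87 -0.5   0.9   0.61]
```

```bash
python3 -m pendant '[[[0,-0.4,0,0,0,0.08,1],[0,-0.7,0,0,0,0.16,1],[0,-0.7,0,0,0,0.24,1],[0,-0.7,0,0,0,0.32,1],[0,-0.7,0,0,0,0.4,1],[0,-0.7,0,0,0,0.47,1],[0,-0.7,0,0,0,0.52,1],[0,-0.7,0,0,0,0.54,1]]]' && python3 -c "
from h import *;st()
cv2.imwrite('pics/s6.png',get_image('side')[120:250,220:380,::-1].repeat(4,0).repeat(4,1))"
```

```text
clock: 11.9
position: [0.5648, 0.1189, 0.2902]
ee_rot: [-2.347, -2.088, -0.0]
force: [-5.1, -3.7, 11.1]
width: 0.127
t 11.9 pos [564.8 118.9 290.2] yaw -96.69 tilt [0.     0.0001] F [-5.1 -3.7 11.1] T [-1.07  1.38  0.18] w 11.7 q [-0.9   0.63  0.92  1.87 -0.61  0.95  0.18]
```

View pics/s6.png

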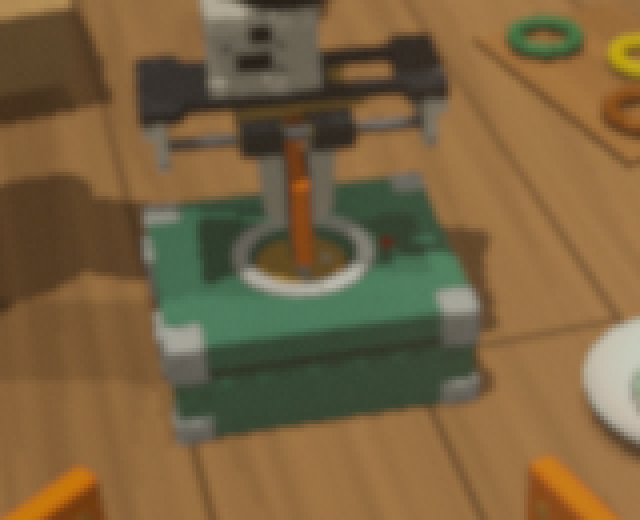

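The blade is now along case y, and the disc is still down. I'll turn a touch further towards the stop for margin.

```bash
python3 -m pendant '[[[0,-0.3,0,0,0,0.025,1],[0,-0.3,0,0,0,0.05,1],[0,-0.3,0,0,0,0.05,1]]]' && python3 -c "
from h import *;st()"
```

```text
clock: 12.32
position: [0.5646, 0.1188, 0.2903]
ee_rot: [2.398, 2.029, 0.001]
force: [-4.4, -3.2, 12.0]
width: 0.131
t 12.32 pos [564.6 118.8 290.3] yaw -99.51 tilt [0.0004 0.0001] F [-4.4 -3.2 12. ] T [-1.1   1.25  0.15] w 12.0 q [-0.91  0.63  0.93  1.87 -0.62  0.95  0.14]
```

```bash
python3 -m pendant '[[[0,-0.8,0,0,0,-0.03,1],[0,-1,0,0,0,-0.06,1]]]' && python3 -c "
from h import *;st()"
```

```text
clock: 12.58
position: [0.5643, 0.1192, 0.2906]
ee_rot: [2.334, 2.101, 0.004]
force: [-1.2, -1.9, 10.8]
width: 0.125
t 12.57 pos [564.3 119.2 290.6] yaw -96.02 tilt [0.0026 0.0005] F [-1.2 -1.9 10.8] T [-0.72  0.43 -0.08] w 11.5 q [-0.9   0.62  0.91  1.88 -0.61  0.95  0.19]
```

Side load and torque are mostly gone, so I'll lift slowly and let the fastener spring up.

```bash
python3 -m pendant '[[[0,0,-2,0,0,0,1],[0,0,-4,0,0,0,1],[0,0,-6,0,0,0,1],[0,0,-8,0,0,0,1]]]' && python3 -c "
from h import *;st()"; python3 -m pendant '[[[0,0,-2,0,0,0,1],[0,0,-4,0,0,0,1],[0,0,-6,0,0,0,1]]]' && python3 -c "
from h import *;st()"
```

```text
clock: 13.08
position: [0.5642, 0.1194, 0.2983]
ee_rot: [2.335, 2.1, 0.003]
force: [-0.7, 0.2, -0.9]
width: 0.127
t 13.07 pos [564.2 119.4 298.3] yaw -96.06 tilt [0.0023 0.0005] F [-0.7  0.2 -0.9] T [-0.15  0.07 -0.04] w 11.7 q [-0.91  0.61  0.92  1.87 -0.6   0.96  0.18]
clock: 13.45
position: [0.5636, 0.1203, 0.3033]
ee_rot: [-2.334, -2.102, -0.001]
force: [1.9, -0.6, -2.4]
width: 0.13
t 13.45 pos [563.6 120.3 303.3] yaw -96.0 tilt [0.0001 0.0008] F [ 1.9 -0.6 -2.4] T [-0.12 -0.29 -0.01] w 11.9 q [-0.92  0.61  0.93  1.86 -0.59  0.97  0.17]
```

```bash
python3 -m pendant '[[[0,0.5,-2,0,0,0,1],[0,0.7,-4,0,0,0,1],[0,0.7,-8,0,0,0,1],[0,0.7,-20,0,0,0,1],[0,0.7,-40,0,0,0,1],[0,0.7,-45,0,0,0,1]]]' && python3 -c "
from h import *;st();go(501,-167.5,348,3.56)
cv2.imwrite('pics/s7.png',get_image('side')[120:250,220:380,::-1].repeat(4,0).repeat(4,1))"
```

```text
clock: 14.2
position: [0.5648, 0.1198, 0.3505]
ee_rot: [2.335, 2.101, 0.005]
force: [0.3, 0.1, -1.5]
width: 0.13
t 14.2 pos [564.8 119.8 350.5] yaw -96.03 tilt [0.0029 0.0016] F [ 0.3  0.1 -1.5] T [-0.1   0.07 -0.02] w 11.9 q [-0.95  0.56  0.98  1.81 -0.53  1.06  0.13]
shift [-292.4  -33.3    1.8] rot [ 3.6000e-03  9.0000e-04 -1.7381e+00]
```

View pics/s7.png

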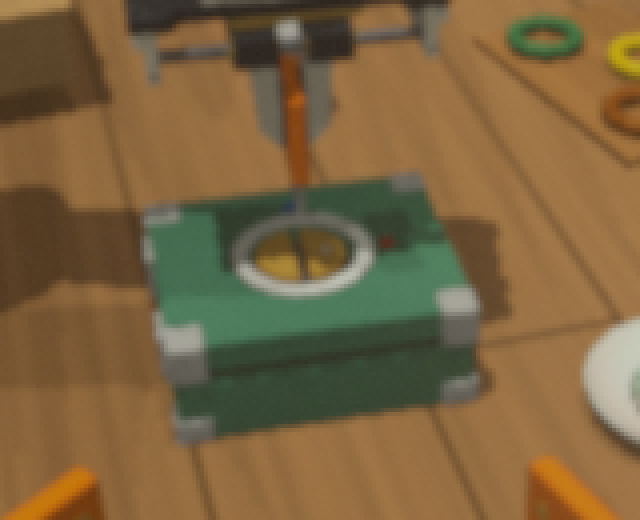

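The disc shows its slot along case y, with the white dot near red at about (302,182). I'll carry the key back above the stand.

```bash
python3 -m pendant '[[[-20,-2,0,0,0,-0.14,1],[-44,-5,0,0,0,-0.28,1],[-68,-8,0,0,0,-0.42,1],[-92,-11,0,0,0,-0.56,1],[-116,-13,0,0,0,-0.7,1],[-140,-16,0,0,0,-0.84,1],[-164,-19,0,0,0,-0.98,1],[-188,-21,0,0,0,-1.12,1],[-212,-24,0,0,0,-1.26,1],[-236,-27,0,0,0,-1.4,1],[-260,-30,0,0,0,-1.54,1],[-280,-32,1,0.002,0,-1.68,1],[-290,-33,1.8,0.003,0,-1.73,1],[-292.4,-33.3,1.8,0.004,0.001,-1.738,1],[-292.4,-33.3,1.8,0.004,0.001,-1.738,1],[-292.4,-33.3,1.8,0.004,0.001,-1.738,1]]]' && python3 -c "
from h import *;st();go(500.7,-167.4,300,3.56)
cv2.imwrite('pics/s8.png',get_image('side')[160:320,180:400,::-1].repeat(3,0).repeat(3,1))
t=get_image('top')[:,:,::-1];cv2.imwrite('pics/t8.png',t);cv2.imwrite('pics/t8c.png',cv2.resize(t[160:250,250:340],None,fx=6,fy=6,interpolation=2))"
```

```text
clock: 16.25
position: [0.5007, -0.1666, 0.3462]
ee_rot: [0.098, -3.137, 0.001]
force: [0.1, 1.0, -2.0]
width: 0.129
t 16.25 pos [ 500.7 -166.6  346.2] yaw 3.58 tilt [-0.0032 -0.0007] F [ 0.1  1.  -2. ] T [ 0.03 -0.03  0.01] w 11.9 q [-0.2   0.36  0.55  1.92 -0.23  0.93  2.1 ]
shift [-0.1 -0.8 46.2] rot [-0.0005 -0.0032  0.0003]
```

View pics/s8.png

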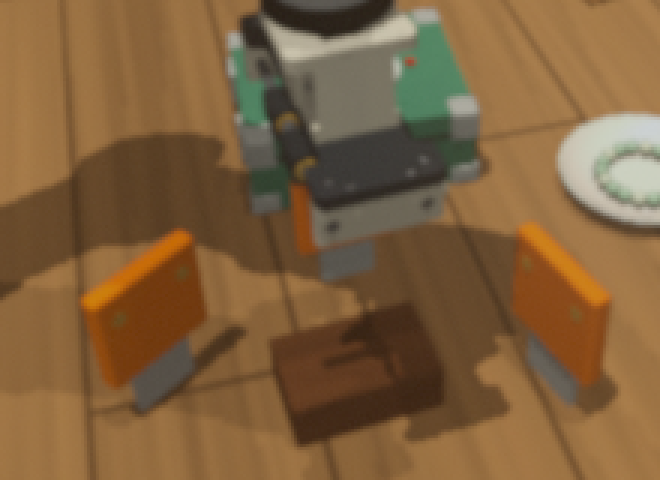

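View pics/t8c.png

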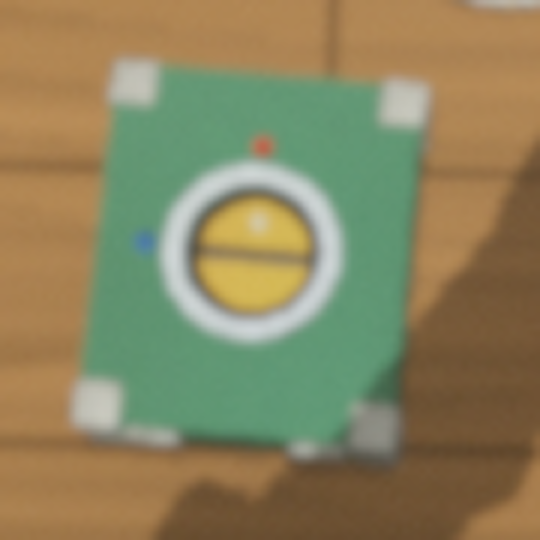

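```bash
python3 - <<'E'
from h import *
def slot(im,alongx):
    g=np.arange(-30,30.5,.5); X,Y=np.meshgrid(565+g,120.5+g,indexing='ij')
    uv=proj('top',np.c_[X.ravel(),Y.ravel(),np.full(X.size,83.)]/1000).astype(np.float32).reshape(X.shape+(2,))
    gr=cv2.cvtColor(cv2.remap(im,uv[...,0],uv[...,1],cv2.INTER_CUBIC),cv2.COLOR_BGR2GRAY).astype(float)
    if not alongx: gr=gr.T
    xs=[];ys=[]
    for xo in np.arange(-20,20.5,1.):
        row=gr[np.argmin(abs(g-xo))]; j=np.where(abs(g)<9)[0]; w=np.clip(np.median(row[j])-15-row[j],0,None); xs.append(xo);ys.append((w*g[j]).sum()/w.sum())
    return np.polyfit(xs,ys,1)
a=slot(cv2.imread('pics/top0.png'),True);b=slot(cv2.imread('pics/t8.png'),False)
print(a,b,"before deg",np.degrees(np.arctan(a[0])),"after (from y, cw+)",np.degrees(np.arctan(b[0])))
E
```

```text
[-0.09470384 -0.746939  ] [ 0.07019031 -1.13976344] before deg -5.4099952552419 after (from y, cw+) 4.015023542217762
```

The top view gives the slot at about 1.57 rad relative to the case, past 1.5. Now I'll lower the key into the stand.

```bash
python3 -m pendant '[[[0,-0.8,15,0,-0.003,0,1],[0,-0.8,35,0,-0.003,0,1],[0,-0.8,55,0,-0.003,0,1],[0,-0.8,68,0,-0.003,0,1],[0,-0.8,70,0,-0.003,0,1],[0,-0.8,70,0,-0.003,0,1]]]' && python3 -c "
from h import *;st();go(500.7,-167.4,235.3,3.56)
cv2.imwrite('pics/s9.png',get_image('side')[160:320,180:400,::-1].repeat(3,0).repeat(3,1))"
```

```text
clock: 17.1
position: [0.5005, -0.1683, 0.2765]
ee_rot: [-0.097, 3.14, -0.002]
force: [-0.5, 1.0, -1.2]
width: 0.125
t 17.1 pos [ 500.5 -168.3  276.5] yaw 3.55 tilt [ 0.0002 -0.001 ] F [-0.5  1.  -1.2] T [-0.   -0.04 -0.01] w 11.5 q [-0.15  0.46  0.5   1.99 -0.31  0.77  2.17]
shift [-0.3  0.9 41.2] rot [-0.001   0.0002 -0.0001]
```

View pics/s9.png

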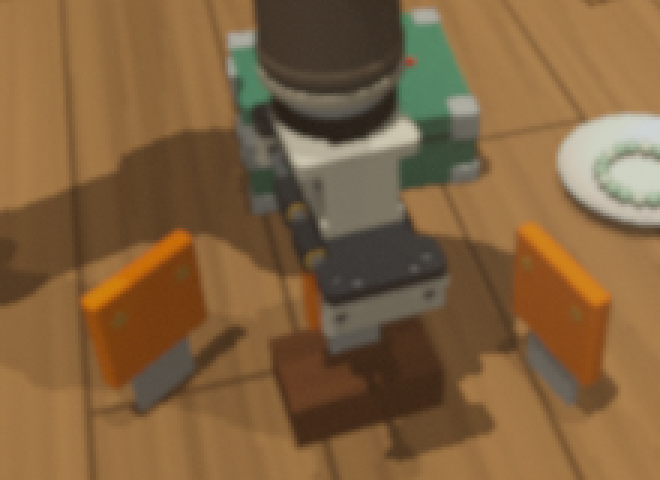

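The blade, tip about (297,276), hangs just over the slot. I'll correct y by 0.9 mm and lower with force checks.

```bash
python3 -m pendant '[[[0,0.9,0,-0.001,0,0,1],[0,0.9,5,-0.001,0,0,1],[0,0.9,10,-0.001,0,0,1],[0,0.9,15,-0.001,0,0,1]]]' && python3 -c "
from h import *;st()"
```

```text
clock: 17.65
position: [0.5002, -0.1672, 0.2609]
ee_rot: [0.098, -3.14, -0.0]
force: [-0.0, -0.5, -1.7]
width: 0.128
t 17.65 pos [ 500.2 -167.2  260.9] yaw 3.56 tilt [-0.0003  0.0002] F [-0.  -0.5 -1.7] T [ 0.03 -0.04 -0.02] w 11.8 q [-0.13  0.48  0.49  2.   -0.33  0.74  2.18]
```

Tip is 4 mm into the slot with no contact force. I'll continue to home.

```bash
python3 -m pendant '[[[0,0,6,0,0,0,1],[0,0,12,0,0,0,1],[0,0,18,0,0,0,1],[0,0,22,0,0,0,1],[0,0,25,0,0,0,1],[0,0,25,0,0,0,1]]]' && python3 -c "
from h import *;st()"
```

```text
clock: 18.4
position: [0.5002, -0.1673, 0.2361]
ee_rot: [0.097, -3.14, -0.0]
force: [-0.5, 0.5, -2.0]
width: 0.127
t 18.4 pos [ 500.2 -167.3  236.1] yaw 3.56 tilt [-0.0004  0.0002] F [-0.5  0.5 -2. ] T [ 0.04 -0.03 -0.02] w 11.7 q [-0.11  0.52  0.46  2.02 -0.36  0.68  2.21]
```

```bash
python3 -m pendant '[[[0,0,0.5,0,0,0,1],[0,0,1,0,0,0,1],[0,0,1.2,0,0,0,1]]]' && python3 -c "
from h import *;st()"
```

```text
clock: 18.77
position: [0.5003, -0.1672, 0.2351]
ee_rot: [-0.098, 3.14, 0.0]
force: [0.4, 0.2, -1.8]
width: 0.127
t 18.77 pos [ 500.3 -167.2  235.1] yaw 3.56 tilt [0.     0.0002] F [ 0.4  0.2 -1.8] T [ 0.04  0.01 -0.01] w 11.7 q [-0.11  0.52  0.46  2.02 -0.36  0.68  2.21]
```

```bash
python3 -m pendant '[[[0,0,0.5,0,0,0,1],[0,0,0.9,0,0,0,1]]]' && python3 -c "
from h import *;st()"
```

```text
clock: 19.02
position: [0.5002, -0.1674, 0.235]
ee_rot: [-0.097, 3.14, 0.001]
force: [-5.2, 2.1, 16.4]
width: 0.125
t 19.02 pos [ 500.2 -167.4  235. ] yaw 3.55 tilt [0.0004 0.0007] F [-5.2  2.1 16.4] T [0.45 1.15 0.01] w 11.5 q [-0.11  0.52  0.46  2.02 -0.36  0.68  2.21]
```

The shoulders are seated at the same height as at pick-up. I'll relieve the load and open.

```bash
python3 -m pendant '[[[0,0,-0.7,0,0,0,1],[0,0,-0.7,0,0,0,1]]]' 10 && python3 -m pendant '[[[0,0,0,0,0,0,0.7],[0,0,0,0,0,0,0.5],[0,0,0,0,0,0,0.2],[0,0,0,0,0,0,-0.3],[0,0,0,0,0,0,-1],[0,0,0,0,0,0,-1],[0,0,0,0,0,0,-1],[0,0,0,0,0,0,-1]]]' && python3 -c "
from h import *;st()"
```

```text
clock: 19.27
position: [0.5003, -0.1673, 0.2351]
ee_rot: [-0.097, 3.14, 0.0]
force: [-0.5, -0.3, 3.3]
width: 0.133
clock: 20.27
position: [0.5002, -0.1672, 0.2349]
ee_rot: [0.098, -3.14, -0.0]
force: [-0.5, 0.2, 0.4]
width: 0.854
t 20.27 pos [ 500.2 -167.2  234.9] yaw 3.56 tilt [-0.0001  0.0002] F [-0.5  0.2  0.4] T [-0.01  0.02  0.03] w 78.5 q [-0.11  0.52  0.46  2.02 -0.36  0.68  2.21]
```

```bash
python3 -m pendant '[[[0,0,-2,0,0,0,-1],[0,0,-20,0,0,0,-1],[0,0,-50,0,0,0,-1],[0,0,-90,0,0,0,-1],[0,0,-130,0,0,0,-1],[-20,40,-150,0,0,0,-1],[30,100,-160,0,0,0,-1],[60,150,-160,0,0,0,-1],[90,200,-160,0,0,0,-1],[90,200,-160,0,0,0,-1],[90,200,-160,0,0,0,-1]]]' && python3 -c "
from h import *;st()
s=get_image('side')[:,:,::-1];t=get_image('top')[:,:,::-1]
cv2.imwrite('pics/s10.png',s);cv2.imwrite('pics/t10.png',t)
cv2.imwrite('pics/s10c.png',cv2.resize(s[150:320,190:390],None,fx=3.5,fy=3.5,interpolation=2));cv2.imwrite('pics/t10c.png',cv2.resize(t[120:290,140:480],None,fx=2.3,fy=2.3))"
```

```text
clock: 21.65
position: [0.398, 0.0269, 0.3953]
ee_rot: [-0.1, 3.139, 0.001]
force: [0.3, -0.3, -0.1]
width: 1.003
t 21.65 pos [398.   26.9 395.3] yaw 3.64 tilt [0.0007 0.0006] F [ 0.3 -0.3 -0.1] T [-0.04 -0.06 -0.  ] w 92.3 q [-0.65  0.05  0.48  2.12 -0.03  0.97  1.48]
```

View pics/s10c.png

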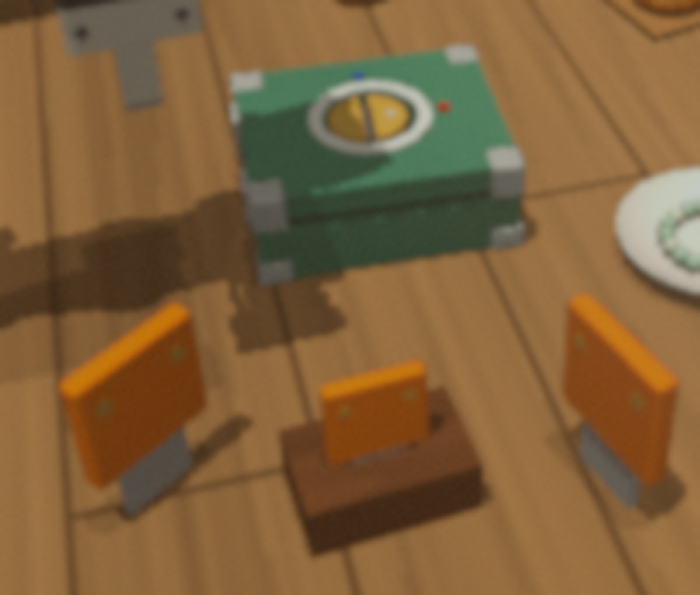

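View pics/t10c.png

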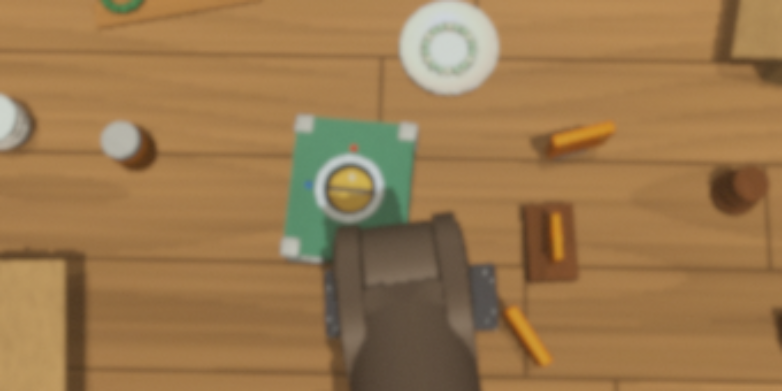

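The side view shows the key upright in the stand at about (297,268), and the disc locked. I'll check the key's offset numerically against its first position.

```bash
python3 - <<'E'
from h import *
for n,f0,f1,rk in(("top","top0","t10",(372,205,392,240)),("side","side0","s10",(278,245,318,285))):
    for f in(f0,f1):
        im=cv2.imread(f"pics/{f}.png")
        c,a,cnt,_=blob(im,(8,190,130) if n=="top" else (5,180,190),(25,255,255),rk)
        print(n,f,c.round(2),a,(plane(n,c,.102)*1000).round(1))
    d=cv2.absdiff(cv2.imread(f"pics/{f0}.png"),cv2.imread(f"pics/{f1}.png")).max(2)
    print("carving diff",d[185:215,445:480].max() if n=="top" else d[365:400,360:410].max(),"jar diff",d[165:200,180:212].max() if n=="top" else d[120:152,280:303].max())
E
```

```text
top top0 [381.78 222.75] 103 [[ 498.7 -166.7  102. ]]
top t10 [381.63 222.58] 104 [[ 499.2 -166.3  102. ]]
carving diff 8 jar diff 6
side side0 [296.18 258.02] 51 [[ 502.1 -167.8  102. ]]
side s10 [295.88 257.94] 66 [[ 501.5 -167.4  102. ]]
carving diff 7 jar diff 6
```

The key is within 1 mm of its home pose, and the carving and jar are unchanged. Handing in.

```bash
python3 -c "
from cell import arm
print(arm.sign_off())"
```

```text
the job is handed in; nothing more can be done
None
```

I took the smallest orange key from its stand and pushed it into the fastener's slot on the first try. I then pressed the fastener in about 7 mm, turned it a quarter turn clockwise and let it spring up. The key went back into the stand upright, and I let go. The job was handed in at about 22 s; no verdict was reported.

What the last checks showed:
- **Fastener:** the top view puts the slot at about 1.57 rad relative to the case, with the white dot towards red. That angle is by image, good to a degree or so. That it sprang up I inferred from the lift: contact force was gone at the height where the disc should be fully up. I did not measure the disc's height separately.
- **Key:** it is within 1 mm of where it first stood, in both views. The shoulders met the stand with 16 N at the same height as at pick-up, and I eased that off before letting go.
- **Bystanders:** the carving and jar look unchanged in both pictures. I kept the arm well away from the dish.
- **Disagreements:** the two cameras differ by 1.5–3 mm on positions, so I used values between them. While turning, the fastener pulled sideways with about 6 N, as expected for a floating one.

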